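# Shut and latch the keepsake chest

## Robot

A 6-joint arm with a two-finger parallel gripper is mounted at the origin on the work surface. World frame = base frame: x ahead of the robot, y to its left, z up, the work surface at z = 0. Lengths are in mm, angles in degrees, forces in N, time in s.
With the tool pointing down it reaches from about 325 to 775 mm from the base axis. Payload 5.5 kg.
Tool frame: the origin (TCP) lies on the centre line of the jaws, within the pads' length; the fingertips stand 19 mm ahead of it and the grasp point (between the pads) is the TCP; z points along the fingers, y is the line along which they close (so a half turn about z gives the same grasp; the last joint's range is limited). The gripper opens to 85 mm and grips with 20 to 120 N. Pads are 22 mm wide; open, the fingers measure 114 mm over their backs; the gripper's body (76 mm by 85 mm) begins 54 mm behind the grasp point. The pads swing forward as they close: fully open they stand 13 mm farther back than shut.
Start: joints at [60.636, 5.22, 70.514, -0, 104.267, -3.249], TCP at [264.115, 538.758, 250.275] pointing down, gripper open.
Joint ranges: [-164.24, 164.24], [-49.07, 125.15], [9.68, 141.18], [-86.29, 266.29], [3.28, 154.24], [-151.56, 151.56]. Speed limits (degrees/s): [147.25, 147.25, 172.46, 180, 180, 180].

## Interface

Orientations are given as [roll, pitch, yaw] about the fixed x, y, z axes, in that order (R = Rz(yaw) Ry(pitch) Rx(roll)).
In Python, from station import status, snapshot, camera_params, order gives the robot as it stands.
- The arm moves only by the tool arm_command, never from a script. Its argument "plan" is text: rows parted by semicolons, each of 7 numbers parted by spaces: the shift along the tool's x, y, z in m, then the turn, a rotation vector about the tool's x, y, z in rad, then the opening in per cent of the stroke, from 0 (shut) to 100 (fully open). A call has 1 to 20 rows; each row is the pose to reach, as a shift and turn from the pose commanded when the call began, along the tool's axes at that moment; what a row does not reach only later rows make up. A row lasts 1/8 s, in which the tool goes at most 62.5 mm and 10.7 degrees, less where a joint would pass 70% of its speed; a pose out of reach is approached as far as the arm can. A call with a gripper value outside its range is refused whole. The fingers move at their own pace and stop on an object; "force" is the grip in N (left out, the last holds). Time passes only in rows, so rows that repeat a pose let the fingers close. It gives the time, the measured TCP pose, the force, the opening and the grip force at its end, in the units of the state.
- status.sense(): the state, without advancing time (a new reading comes with each control period).
- snapshot(name): name is "scene" or "top"; returns (picture, depth): 420x560x3 uint8, red, green, blue; 420x560 float32, mm along the optical axis (not along the pixel's ray), 0 where there is no reading.
- camera_params(name): a dict with "K" (3x3 intrinsics, pixels), "rvec" (rotation vector, rad) and "tvec" (3), from world to camera coordinates, as OpenCV has them. Camera axes: x right, y down, z forward; pixel columns grow to the right and rows downward; lengths in mm; the calibration is good to about 2 mm. A picture is of the moment at which its call begins. camera_params takes no time and is no camera call.
- order.close_job(): hands the job in; it is judged then, once.
The state is a dict: "time_s": time; "q": joint angles; "joint_velocities": joint speeds; "joint_torque": joint torques, N m; "eef_pos": TCP position; "tool_rot": TCP orientation; "contact_force": force on the tool from outside, world axes, zero at the start; "torque": the same for the moment, N m; "finger_gap": finger opening in mm; "grip_force": force on a finger pad.
Only numpy, scipy, OpenCV 4.12 (cv2) and the standard library are available. Lean on these libraries where they do the work, as an engineer would, in place of code of your own. Each camera call takes 0.05 s, during which the arm holds its last target. There are 200 camera calls.

## Task

Close up the wooden keepsake chest on the hall table by pushing only, without gripping, lifting or forcing anything: press its open lid down until it is fully shut, and only then push each of the two dark metal turn-latches round with a fingertip until it points straight across the front edge of the lid, square to it. Do not raise the lid any higher, and leave the spray can, the tissue box and the sunglasses where they are.

Things in the scene. Friction and masses are not known exactly. Their poses are not given: they have to be found in the camera images.
- chest: fixed wooden chest, 220 (x) by 320 (y) by 120 mm high; origin at the centre of its underside on the table, z up; its front, with a fixed ledge 40 mm deep along the top (x -110 to -70 mm), faces -x, towards the robot; the ledge, side walls (10 mm) and shut lid are level at z = 120 mm
- lid (a joint): lid's opening angle: 0 = fully shut (at a hard stop, flush with the ledge), positive = front edge raised; starts at 0.45 to 0.85. Board 169 mm from hinge to front edge, 298 mm wide, 14 mm thick, with a dark knob 26 mm wide and 22 mm high in its middle. Stiff hinge (0.5 N m): it stays at any angle; about 1 to 3 N down on the front edge moves it
- lid_hinge (a point): middle of the lid's hinge line (along the chest's y axis), level with the lid's top face, at chest x +100, z 120 mm
- lid_front (a point): middle of the lid's front top edge, 170 mm from the hinge; it moves with the lid
- latch_left (a joint): angle of the left turn-latch, which swivels flat on the front ledge: 0 = points straight across the lid, along the chest's +x; positive = counterclockwise seen from above. Starts at 1.45 to 2.0, pointing outwards along the ledge; push it clockwise (seen from above) to 0. No stop at 0 (the stop is 1.2 rad beyond). Stiff pivot, 0.06 N m: about 1 N at the free end turns it; it stays where left
- latch_left_pivot (a point): pivot at one end of the left latch, a dark metal bar 16 mm wide; half-way up the bar, fixed on the chest at x -90, y +70, z 132 mm. The bar's underside is 3 mm and its top 21 mm above the ledge and shut lid; it reaches 76 mm from the pivot
- latch_left_end (a point): point in the left latch bar 66 mm from the pivot, half-way up the bar (12 mm above the ledge), 10 mm short of its rounded free end
- latch_right (a joint): angle of the right turn-latch, which swivels flat on the front ledge: 0 = points straight across the lid, along the chest's +x; positive = counterclockwise seen from above. Starts at -2.0 to -1.45, pointing outwards along the ledge; push it counterclockwise (seen from above) to 0. No stop at 0 (the stop is 1.2 rad beyond). Stiff pivot, 0.06 N m: about 1 N at the free end turns it; it stays where left
- latch_right_pivot (a point): pivot at one end of the right latch, a dark metal bar 16 mm wide; half-way up the bar, fixed on the chest at x -90, y -70, z 132 mm. The bar's underside is 3 mm and its top 21 mm above the ledge and shut lid; it reaches 76 mm from the pivot
- latch_right_end (a point): point in the right latch bar 66 mm from the pivot, half-way up the bar (12 mm above the ledge), 10 mm short of its rounded free end
- spray_can: loose aerosol can, white with a black cap, 66 mm wide, 195 mm high, beside the chest; origin at its foot; leave alone
- tissue_box: loose cube-like tissue box, 110 by 110 by 120 mm, beside the chest; origin at its foot; leave alone
- sunglasses: loose folded black sunglasses, 132 mm wide, 40 mm high, in front of the chest; origin at the foot; leave alone

How it is judged (in metres and radians):
On the way, in this order (a step that is already met when the one before it is completed fails the run):
1. the lid is pressed fully shut (value of joint lid below 0.05 rad), for 0.2 s.
2. both latches point straight across the lid, which is still shut (value of joint lid below 0.05 rad and value of joint latch_left between -0.25 and 0.25 rad and value of joint latch_right between -0.25 and 0.25 rad), for 0.2 s.
At the end, for the whole second after the job is handed in: the lid is fully shut (within 0.05 rad), both latches are at rest across the lid's front edge within 0.25 rad (14 degrees) of square, and the spray can, tissue box and sunglasses are within 25 mm of where they stood (all of step 2 and velocity of joint latch_left between -0.1 and 0.1 rad/s and velocity of joint latch_right between -0.1 and 0.1 rad/s and distance of each of spray_can, tissue_box, sunglasses from where it was at the start of the episode below 0.025 m); the robot touches nothing.
It fails at once if a latch is swung across while the lid is still open (value of joint lid above 0.1 rad and (value of joint latch_left below 1.2 rad or value of joint latch_right above -1.2 rad)).
It fails at once if the lid is raised (value of joint lid above 0.95 rad).
It fails at once if the lid is pinched or forced (over 80 N) (contact force between the fingers and lid above 80 N).
It fails at once if a latch is pinched or forced (over 25 N) (contact force between the fingers and latch_left above 25 N or contact force between the fingers and latch_right above 25 N).
It fails at once if a bystander is moved, lifted or knocked over (distance of any of spray_can, tissue_box, sunglasses from where it was at the start of the episode above 0.025 m or angle between any of spray_can, tissue_box, sunglasses's own z axis and vertical above 0.3 rad).
It also fails if it takes over 58 s, if anything falls off the work surface, if the arm or the gripper's body presses on something with over 40 N, if the wrist force passes 120 N, or if a joint passes its speed limit or range.

## Working session

There is one attempt and no reset: what is moved stays moved. The work goes in short steps, Python scripts to look and compute and a tool call to move; the robot and the scene stay as the last step left them, time stands still between calls to the robot, and variables do not carry over. Pictures are saved under pics/ and viewed, at most 10 in all, crops included, and the job is handed in when it is done.

Besides the shell and the picture viewer there is one more tool, called after "Emit:" in YAML: its name, and indented under it one key for each argument. arm_command: Moves the arm, as the interface text tells. Its arguments: {"type":"object","properties":{"plan":{"type":"string"},"force":{"type":"number"}},"required":["plan"]}

```bash
mkdir -p pics
python3 - <<'E'
from station import status,snapshot,camera_params
import cv2,numpy as np
for n in("scene","top"):
    p,d=snapshot(n); cv2.imwrite(f"pics/{n}0.png",p[:,:,::-1]); np.save(f"pics/{n}0.npy",d)
s=status.sense();print({k:np.round(s[k],3).tolist() for k in("time_s","eef_pos","tool_rot","contact_force")})
E
```

```text
{'time_s': 0.1, 'eef_pos': [264.0, 538.559, 249.258], 'tool_rot': [-179.899, -0.005, 153.885], 'contact_force': [-0.137, -0.489, 0.363]}
```

View pics/top0.png

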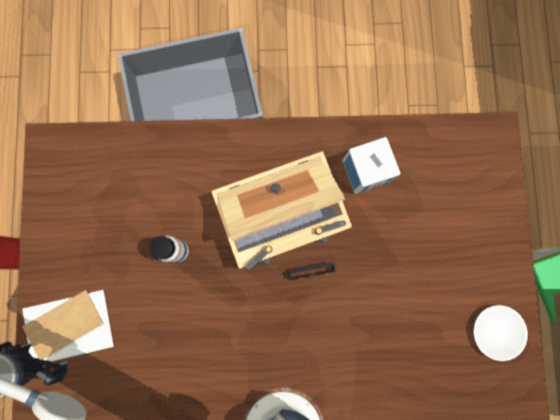

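View pics/scene0.png

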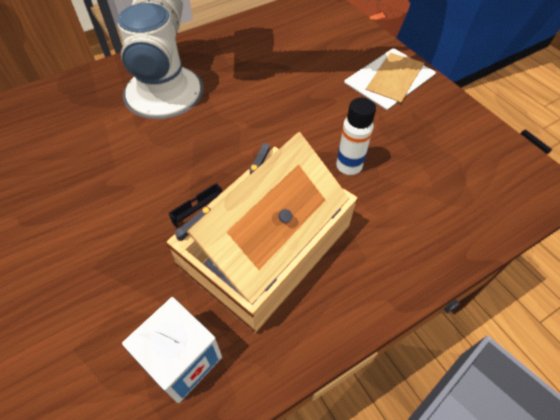

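Top view: chest around (282,210), front edge (240,265)–(350,228), pivots near (268,250) and (319,231). The can is at (168,249), tissue box (371,165), sunglasses (311,271). The scene view confirms the lid is open with the latches pointing outwards.

```bash
cat > h.py <<'E'
import numpy as np,cv2
from station import camera_params
def W(n,d,u,v):
    c=camera_params(n);K=np.array(c["K"],float);R=cv2.Rodrigues(np.array(c["rvec"],float))[0];t=np.array(c["tvec"],float).ravel()
    z=d[int(v),int(u)]; return R.T@(np.linalg.inv(K)@[u,v,1]*z-t)
def cloud(n,d):
    c=camera_params(n);K=np.array(c["K"],float);R=cv2.Rodrigues(np.array(c["rvec"],float))[0];t=np.array(c["tvec"],float).ravel()
    v,u=np.mgrid[:d.shape[0],:d.shape[1]];r=np.stack([u,v,np.ones_like(u)],-1)@np.linalg.inv(K).T
    return (r*d[...,None]-t)@R
def proj(n,P):
    c=camera_params(n);return cv2.projectPoints(np.array(P,float).reshape(-1,1,3),np.array(c["rvec"],float),np.array(c["tvec"],float),np.array(c["K"],float),None)[0].reshape(-1,2)
E
python3 - <<'E'
from h import *
d=np.load("pics/top0.npy");C=cloud("top",d)
for nm,u,v in[("pivL",268,250),("pivR",319,231),("pivRback",323,232),("endL",249,264),("endR",343,225),("ledge",295,243),("lidfrontL",235,233),("lidfrontR",340,199),("knob",275,188),("can",160,248),("tis",371,160),("sunL",290,273),("sunR",330,268),("bl",214,192),("br",324,155),("fl",241,266),("fr",350,228)]:
    print(nm,np.round(C[v,u]))
# fit ledge-level pixels rect
z=C[...,2];x=C[...,0];y=C[...,1]
m=(abs(z-120)<6);m[:150]=0;m[280:]=0;m[:,:205]=0;m[:,355:]=0
P=C[m][:,:2].astype(np.float32);print(len(P),cv2.minAreaRect(P),np.round(cv2.boxPoints(cv2.minAreaRect(P))))
p=cv2.imread("pics/top0.png")[140:290,190:390];cv2.imwrite("pics/crop0.png",cv2.resize(p,None,fx=4,fy=4,interpolation=cv2.INTER_CUBIC))
E
```

```text
pivL [496.  27. 139.]
pivR [ 541. -107.  145.]
pivRback [ 539. -118.  141.]
endL [461.  77. 143.]
endR [ 556. -171.  140.]
ledge [513. -45. 122.]
lidfrontL [536. 106. 215.]
lidfrontR [ 613. -154.  216.]
knob [651.   5. 184.]
can [506. 293. 196.]
tis [ 733. -260.  121.]
sunL [434. -32.  37.]
sunR [ 445. -151.   -1.]
bl [657. 168. 119.]
br [ 782. -148.    2.]
fl [457. 100. 121.]
fr [ 549. -194.  115.]
2499 ((618.3296508789062, -49.88816833496094), (222.6026611328125, 405.3663024902344), 18.600845336914062) [[ 448.  107.]
 [ 577. -277.]
 [ 788. -206.]
 [ 659.  178.]]
```

View pics/crop0.png

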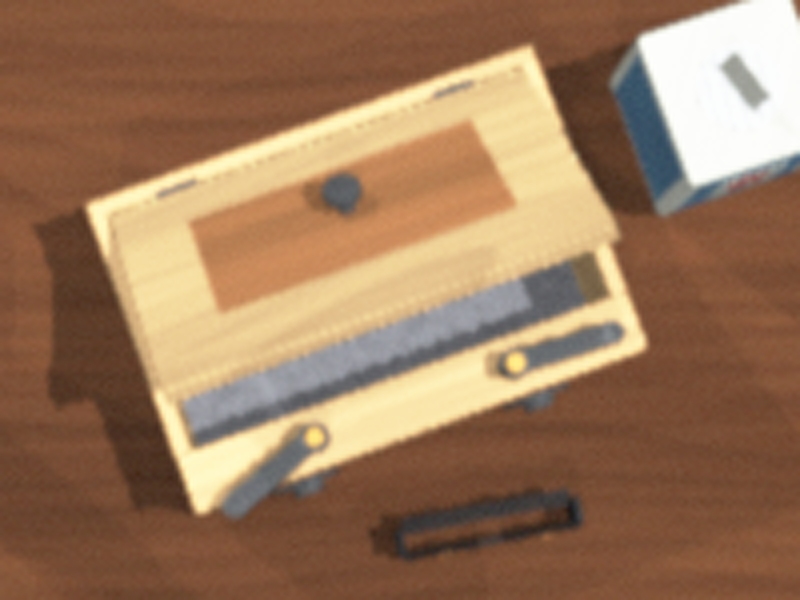

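The crop shows the corners at FL (197,515), FR (645,347), BL (90,203), BR (533,47). Pivots are at (315,437) and (515,363), latch ends at (232,510) and (618,330).

```bash
cat >> h.py <<'E'
def ray(n,u,v,z):
    c=camera_params(n);K=np.array(c["K"],float);R=cv2.Rodrigues(np.array(c["rvec"],float))[0];t=np.array(c["tvec"],float).ravel()
    o=-R.T@t;r=R.T@np.linalg.inv(K)@[u,v,1];return o+r*(z-o[2])/r[2]
E
python3 - <<'E'
from h import *
cr=lambda a,b:((a+.5)/4-.5+190,(b+.5)/4-.5+140)
obs=[((-110,160,120),(197,515)),((-110,-160,120),(645,347)),((110,160,120),(90,203)),((110,-160,120),(533,47)),((-90,70,142),(315,437)),((-90,-70,142),(515,363))]
L=np.array([o[0] for o in obs],float);Wd=np.array([ray("top",*cr(*o[1]),o[0][2]) for o in obs])
a=L[:,:2]-L[:,:2].mean(0);b=Wd[:,:2]-Wd[:,:2].mean(0)
th=np.arctan2((a[:,0]*b[:,1]-a[:,1]*b[:,0]).sum(),(a*b).sum())
R=np.array([[np.cos(th),-np.sin(th)],[np.sin(th),np.cos(th)]]);t=Wd[:,:2].mean(0)-R@L[:,:2].mean(0)
print("yaw",np.degrees(th),"t",t,"res",np.round(Wd[:,:2]-(L[:,:2]@R.T+t),1).tolist())
w=lambda x,y:R@[x,y]+t
for nm,e,s in(("L",(232,510),1),("R",(618,330),-1)):
    p=R.T@(ray("top",*cr(*e),141)[:2]-t)-[-90,70*s];print(nm,p,np.arctan2(p[1],p[0]))
# lid angle
C=cloud("top",np.load("pics/top0.npy"));q=(C[...,:2]-t)@R;m=(abs(q[...,1])<130)&(abs(q[...,1])>30)&(q[...,0]>0)&(q[...,0]<80)
f=np.polyfit(q[m][:,0],C[m][:,2],1);print("lid",np.arctan(-f[0]),np.polyval(f,100))
for n,x,y in(("can",0,0),):pass
for k,P in dict(can=(506,293),tis=(733,-260),sL=(434,-32)).items():print(k,R.T@(np.array(P)-t))
for c in[(-70,0),(-90,70),(-90,-70)]:print(c,w(*c))
E
```

```text
yaw 18.256470371127158 t [606.52590388 -11.65162728] res [[-1.0, -0.5], [1.1, 2.5], [0.3, -1.6], [-0.3, -0.6], [-0.3, -0.4], [0.2, 0.6]]
L [-26.33957194  66.1304538 ] 1.949833877019294
R [ -2.34313628 -70.9413745 ] -1.6038135159010294
lid 0.642936654497588 119.57662263760947
can [-2.72711611e-02  3.20808464e+02]
tis [  42.30750869 -275.46812144]
sL [-170.21615384   34.72325959]
(-70, 0) [540.04944105 -33.58060101]
(-90, 70) [499.12719222  26.63044076]
(-90, -70) [ 542.98513969 -106.32248491]
```

Emit:
arm_command:
  plan: "-0.05 -0.03 -0.05 0 0 0.1 0;-0.1 -0.066 -0.05 0 0 0.2 0;-0.15 -0.1 -0.05 0 0 0.3 0;-0.2 -0.133 -0.05 0 0 0.4 0;-0.25 -0.166 -0.05 0 0 0.5 0;-0.3 -0.2 -0.05 0 0 0.6 0;-0.35 -0.233 -0.05 0 0 0.7 0;-0.4 -0.267 -0.05 0 0 0.796 0;-0.45 -0.3 -0.05 0 0 0.796 0;-0.5 -0.334 -0.05 0 0 0.796 0;-0.5355 -0.3575 -0.05 0 0 0.796 0;-0.5355 -0.3575 -0.05 0 0 0.796 0;-0.5355 -0.3575 -0.05 0 0 0.796 0"

```text
time_s: 1.72
eef_pos: [587.4, -17.6, 299.8]
tool_rot: [-179.9, -0.0, 108.3]
contact_force: [0.4, 0.3, -0.5]
finger_gap: 0.1
grip_force: 0.0
```

Emit:
arm_command:
  plan: "0 0 0.03 0 0 0 0;0 0 0.055 0 0 0 0;0 0 0.063 0 0 0 0;0 0 0.071 0 0 0 0;0 0 0.079 0 0 0 0;0 0 0.087 0 0 0 0;0 0 0.095 0 0 0 0;0 0 0.103 0 0 0 0;0 0 0.111 0 0 0 0;0 0 0.119 0 0 0 0;0 0 0.127 0 0 0 0;0 0 0.135 0 0 0 0;0 0 0.141 0 0 0 0;0 0 0.147 0 0 0 0;0 0 0.152 0 0 0 0;0 0 0.155 0 0 0 0;0 0 0.155 0 0 0 0"

```text
time_s: 3.85
eef_pos: [587.6, -17.9, 144.8]
tool_rot: [-180.0, -0.0, 108.3]
contact_force: [-0.2, -0.1, 0.7]
finger_gap: 0.0
grip_force: 0.0
```

Emit:
arm_command:
  plan: "0 0 0.002 0 0 0 0;0 0 0.004 0 0 0 0;0 0 0.005 0 0 0 0;0 0 0.005 0 0 0 0"

```text
time_s: 4.35
eef_pos: [587.6, -17.9, 140.2]
tool_rot: [180.0, -0.0, 108.3]
contact_force: [0.7, -0.7, 0.9]
finger_gap: 0.2
grip_force: 0.6
```

Run:
```python
from h import *
from station import snapshot
p,d=snapshot("scene");cv2.imwrite("pics/s1.png",p[:,:,::-1])
C=cloud("scene",d);a=np.radians(18.256);R=np.array([[np.cos(a),-np.sin(a)],[np.sin(a),np.cos(a)]])
q=(C[...,:2]-[606.5,-11.7])@R
for s in(1,-1):
    m=(q[...,1]*s<130)&(q[...,1]*s>60)&(q[...,0]>0)&(q[...,0]<80)&(C[...,2]<240)
    f=np.polyfit(q[m][:,0],C[m][:,2],1);print("lid",m.sum(),np.arctan(-f[0]),np.polyval(f,100))
```

```text
lid 1092 0.015350820618345438 119.2866583250778
lid 1500 0.01543866110161505 119.2928594264554
```

View pics/s1.png

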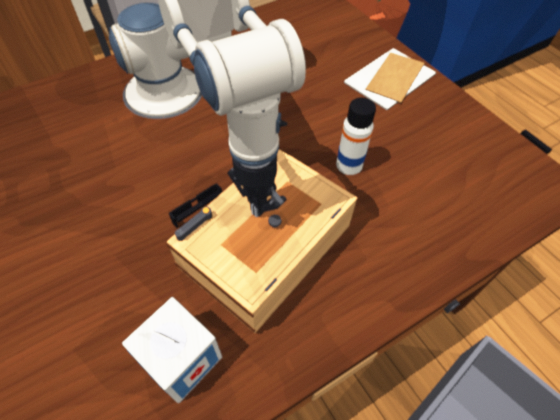

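The picture shows the lid nearly flush, with the fingertips near (265,205) beside the knob. Next I press until the force rises.

Emit:
arm_command:
  plan: "0 0 0.001 0 0 0 0;0 0 0.002 0 0 0 0;0 0 0.003 0 0 0 0;0 0 0.003 0 0 0 0"

```text
time_s: 4.9
eef_pos: [587.7, -17.9, 139.0]
tool_rot: [179.9, 0.0, 108.3]
contact_force: [-3.0, 1.2, 8.4]
finger_gap: -0.3
grip_force: 4.2
```

Emit:
arm_command:
  plan: "0 0 -0.03 0 0 0 0;0 0 -0.06 0 0 0 0;0.035 -0.04 -0.06 0 0 0 0;0.07 -0.08 -0.06 0 0 0 0;0.105 -0.118 -0.06 0 0 0 0;0.105 -0.118 -0.06 0 0 0 0;0.105 -0.118 -0.03 0 0 0 0;0.105 -0.118 -0.011 0 0 0 0;0.105 -0.118 -0.011 0 0 0 0"

```text
time_s: 6.02
eef_pos: [442.0, 44.5, 146.1]
tool_rot: [-179.8, -0.1, 108.3]
contact_force: [-0.3, 0.5, -0.1]
finger_gap: 0.1
grip_force: 0.0
```

Run:
```python
import numpy as np
from station import status
a=np.radians(18.256);R=np.array([[np.cos(a),-np.sin(a)],[np.sin(a),np.cos(a)]])
e=status.sense()["eef_pos"];c=R.T@(np.array(e[:2])-[606.5,-11.7]);print(c,e[2])
r=50
for th in np.linspace(1.95,0,14):
    h=14.5*abs(np.sin(th))+11*abs(np.cos(th));n=np.array([np.sin(th),-np.cos(th)])
    p=np.array([-90,70])+r*np.array([np.cos(th),np.sin(th)])-n*(8+h)
    print(round(th,2),"chest",np.round(p),"tool dx dy",np.round((p-c)[::-1]/1000,3))
```

```text
[-138.66617551  104.88538049] 146.12905263287288
1.95 chest [-132.  107.] tool dx dy [0.002 0.006]
1.8 chest [-125.  113.] tool dx dy [0.008 0.013]
1.65 chest [-117.  118.] tool dx dy [0.013 0.021]
1.5 chest [-110.  122.] tool dx dy [0.017 0.029]
1.35 chest [-103.  124.] tool dx dy [0.019 0.036]
1.2 chest [-96. 126.] tool dx dy [0.021 0.043]
1.05 chest [-88. 126.] tool dx dy [0.021 0.051]
0.9 chest [-79. 125.] tool dx dy [0.021 0.059]
0.75 chest [-71. 123.] tool dx dy [0.018 0.068]
0.6 chest [-63. 119.] tool dx dy [0.014 0.076]
0.45 chest [-56. 114.] tool dx dy [0.009 0.083]
0.3 chest [-49. 107.] tool dx dy [0.002 0.09 ]
0.15 chest [-44.  98.] tool dx dy [-0.007  0.095]
0.0 chest [-40.  89.] tool dx dy [-0.016  0.099]
```

Emit:
arm_command:
  plan: "0.002 0.006 0 0 0 0 0;0.008 0.013 0 0 0 0 0;0.013 0.021 0 0 0 0 0;0.017 0.029 0 0 0 0 0;0.019 0.036 0 0 0 0 0;0.021 0.043 0 0 0 0 0;0.021 0.051 0 0 0 0 0;0.021 0.059 0 0 0 0 0;0.018 0.068 0 0 0 0 0;0.014 0.076 0 0 0 0 0;0.009 0.083 0 0 0 0 0;0.002 0.09 0 0 0 0 0;-0.007 0.095 0 0 0 0 0;-0.007 0.095 0 0 0 0 0"

```text
time_s: 7.78
eef_pos: [535.7, 67.2, 148.3]
tool_rot: [180.0, 0.0, 108.2]
contact_force: [-0.6, 0.4, 0.8]
finger_gap: 0.1
grip_force: 0.0
```

Run:
```python
from h import *
from station import snapshot
p,d=snapshot("scene");cv2.imwrite("pics/s2.png",cv2.resize(p[120:330,150:400,::-1],None,fx=2.8,fy=2.8,interpolation=cv2.INTER_CUBIC))
```

```text
(no output)
```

View pics/s2.png

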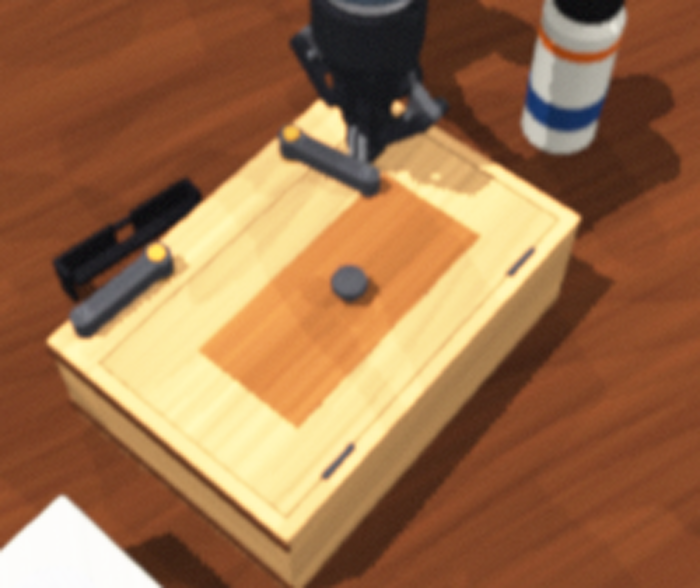

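The left latch now points nearly across, from pivot (291,135) to end (370,180). I'll measure its angle, then work out the right latch path.

Run:
```python
from h import *
from station import status
a=np.radians(18.256);R=np.array([[np.cos(a),-np.sin(a)],[np.sin(a),np.cos(a)]]);t=np.array([606.5,-11.7])
cr=lambda a,b:(a/2.8+150-.3,b/2.8+120-.3)
P=[R.T@(ray("scene",*cr(*e),141)[:2]-t) for e in((291,135),(370,176))]
v=P[1]-P[0];print(P,np.linalg.norm(v),np.arctan2(v[1],v[0]))
c=R.T@(np.array(status.sense()["eef_pos"][:2])-t);print("tcp",c)
```

```text
[array([-90.54957572,  69.95592866]), array([-21.25207941,  78.410591  ])] 69.81134799921989 0.12140529551672608
tcp [-42.72707258  97.4267799 ]
```

Emit:
arm_command:
  plan: "-0.004 0.002 0 0 0 0 0;-0.007 0.003 0 0 0 0 0;-0.007 0.003 0 0 0 0 0;0.006 0.003 0 0 0 0 0;0.006 0.003 -0.03 0 0 0 0;0.006 0.003 -0.06 0 0 0 0;-0.04 -0.01 -0.06 0 0 0 0;-0.09 -0.03 -0.06 0 0 0 0;-0.14 -0.05 -0.06 0 0 0 0;-0.19 -0.07 -0.06 0 0 0 0;-0.216 -0.083 -0.06 0 0 0 0;-0.216 -0.083 -0.06 0 0 0 0;-0.216 -0.083 -0.03 0 0 0 0;-0.216 -0.083 0 0 0 0 0;-0.216 -0.083 0 0 0 0 0"

```text
time_s: 9.7
eef_pos: [522.9, -161.1, 145.5]
tool_rot: [-179.8, -0.2, 108.4]
contact_force: [-0.6, -0.5, 1.1]
finger_gap: 0.1
grip_force: 0.0
```

Run:
```python
import numpy as np
from station import status
a=np.radians(18.256);R=np.array([[np.cos(a),-np.sin(a)],[np.sin(a),np.cos(a)]])
e=status.sense()["eef_pos"];c=R.T@(np.array(e[:2])-[606.5,-11.7]);print(c,e[2])
for th in np.linspace(1.6,0,12):
    h=14.5*abs(np.sin(th))+11*abs(np.cos(th));n=np.array([np.sin(th),-np.cos(th)])
    p=(np.array([-90,70])+50*np.array([np.cos(th),np.sin(th)])-n*(8+h))*[1,-1]
    print(round(th,2),"chest",np.round(p),"tool dx dy",np.round((p-c)[::-1]/1000,3))
```

```text
[-126.19902098 -115.69143262] 145.52329373655672
1.6 chest [-114. -119.] tool dx dy [-0.004  0.012]
1.45 chest [-108. -122.] tool dx dy [-0.007  0.018]
1.31 chest [-101. -125.] tool dx dy [-0.009  0.025]
1.16 chest [ -94. -126.] tool dx dy [-0.01   0.032]
1.02 chest [ -86. -126.] tool dx dy [-0.011  0.04 ]
0.87 chest [ -78. -125.] tool dx dy [-0.009  0.048]
0.73 chest [ -70. -123.] tool dx dy [-0.007  0.056]
0.58 chest [ -62. -118.] tool dx dy [-0.003  0.064]
0.44 chest [ -55. -113.] tool dx dy [0.003 0.071]
0.29 chest [ -49. -106.] tool dx dy [0.01  0.078]
0.15 chest [-44. -98.] tool dx dy [0.018 0.083]
0.0 chest [-40. -89.] tool dx dy [0.027 0.086]
```

Emit:
arm_command:
  plan: "-0.002 0.012 0 0 0 0 0;-0.005 0.018 0 0 0 0 0;-0.007 0.025 0 0 0 0 0;-0.008 0.032 0 0 0 0 0;-0.009 0.04 0 0 0 0 0;-0.007 0.048 0 0 0 0 0;-0.005 0.056 0 0 0 0 0;-0.001 0.064 0 0 0 0 0;0.005 0.071 0 0 0 0 0;0.012 0.078 0 0 0 0 0;0.02 0.083 0 0 0 0 0;0.028 0.086 0 0 0 0 0;0.028 0.086 0 0 0 0 0;0.014 0.086 0 0 0 0 0;0.014 0.086 -0.03 0 0 0 0;0.014 0.086 -0.08 0 0 0 0;-0.04 0.086 -0.13 0 0 0 0;-0.1 0.086 -0.15 0 0 0 0;-0.1 0.086 -0.15 0 0 0 0"

```text
time_s: 12.08
eef_pos: [637.4, -236.0, 299.1]
tool_rot: [179.9, 0.1, 108.0]
contact_force: [0.5, -0.0, -0.5]
finger_gap: 0.1
grip_force: 0.0
```

Run:
```python
from h import *
from station import snapshot
p,d=snapshot("scene");cv2.imwrite("pics/s3.png",cv2.resize(p[120:330,150:400,::-1],None,fx=2.8,fy=2.8,interpolation=cv2.INTER_CUBIC))
```

```text
(no output)
```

View pics/s3.png

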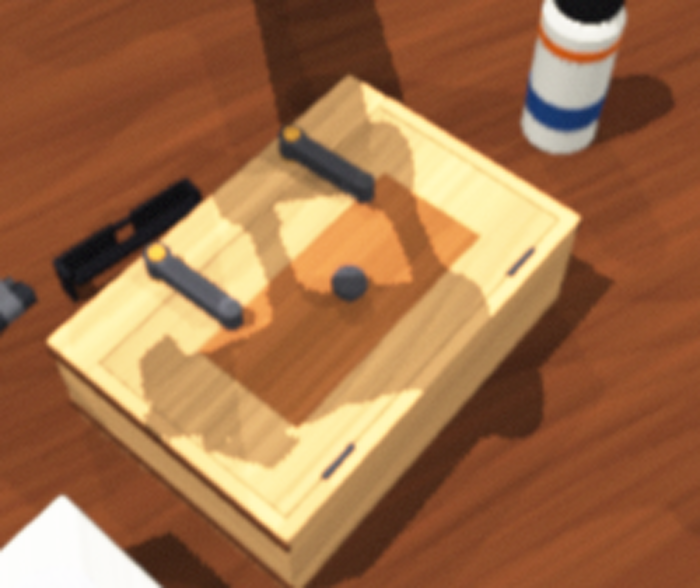

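The lid is shut and both latches point across it. Left runs (291,135)→(364,184), right (156,254)→(231,311). I'll check the angles and hand in if both are within 0.18.

Run:
```python
from h import *
from station import order
a=np.radians(18.256);R=np.array([[np.cos(a),-np.sin(a)],[np.sin(a),np.cos(a)]]);t=np.array([606.5,-11.7])
cr=lambda a,b:(a/2.8+150-.3,b/2.8+120-.3);A=[]
for p,e in(((291,135),(364,184)),((156,254),(231,311))):
    v=R.T@(ray("scene",*cr(*e),141)-ray("scene",*cr(*p),141))[:2];A.append(np.arctan2(v[1],v[0]));print(v,A[-1])
if max(map(abs,A))<.18: print(order.close_job())
```

```text
[7.06859560e+01 4.07462337e-02] 0.000576440236932269
[71.33870429  0.26349672] 0.0036935843691214944
the job is handed in; nothing more can be done
None
```

The job is handed in: the lid is shut, both latches measured within about 0.01 rad of square, and the bystanders were not touched as far as the pictures and force readings show. The interface returned no verdict.

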